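Shift the rolling mill into third

TASK

The gear lever of the green rolling mill was left in the left-hand lane of its H-shaped gate (first and second). With the fingertips only, push it gently into third: bring it level with the cross channel, push it across to the right, then forward, away from the robot, fully home in the slot marked with three red dots. Do not grip the lever, do not let it slip into the fourth slot, and leave the bench pin, jar and hammer where they are; finish clear of the lever.

Things in the scene. Friction and masses are not known exactly. Their poses are not given: they have to be found in the camera images.
- mill: Fixed green rolling mill with gearbox; origin on the bench under the gate's centre; x points forward (away from the robot, give or take yaw), y left, z up. Gearbox 190 (x) by 180 (y) by 74 mm high, centred on the origin; on it an aluminium gate plate 110 x 122 mm, top at 92 mm. Roll stand, 220 mm high, to the right: y from -160 to -370 mm, x within +-80 mm.
- gate_center (a point): Centre of the H-gate, on the plate's top, 92 mm above the bench; axes as the mill's. Lanes along x at y = +20 mm (first slot forward, 1 dot; second back, 2 dots) and y = -20 mm (third forward, 3 red dots; fourth back, 4 dots), 18 mm wide, ending at x = +-31 mm; cross channel along y at x = 0, 20 mm wide. The lever's rod is 12 mm thick.
- knob (a point): Centre of the lever's black knob, a round-ended upright grip 32 mm in diameter, 54 mm tall, on a 12 mm steel rod. It is 136 mm from the lever's pivot, which lies on the mill's z axis 30 mm above the bench: 150 to 166 mm high. In the mill's frame y is about +43 mm in the left lane, -43 in the right; x is +-49 mm at the slot ends. It takes about 2 N to move, has no spring and stays where left.
- gear_select (a joint): Sideways angle of the lever, rad: about -0.32 in the left lane, 0 in the middle of the cross channel, about +0.32 in the right lane (play in a lane about 0.05 either way). At the start it is in the left lane.
- gear_shift (a joint): Fore-and-aft angle of the lever, rad: 0 level with the cross channel (it can cross while within about 0.06 of 0), +0.37 fully home in a forward slot, -0.37 fully home in a back slot. At the start anywhere from -0.3 to 0.3.
- bench_pin: Loose wooden bench pin lying between robot and gearbox, 60 x 130 x 22 mm, a copper square on it; origin at the centre of its underside. Leave alone.
- jar: Loose small jar with yellow cap, 48 mm in diameter, 68 mm tall, left of the gearbox; origin at the centre of its underside. Leave alone.
- hammer: Loose hammer 220 mm long lying on the bench beyond the gearbox, roughly along the mill's y; origin on its underside. Leave alone.

How it is judged (in metres and radians):
On the way, in this order (a step that is already met when the one before it is completed fails the run):
1. the lever has come across to the right lane, level with the cross channel (value of joint gear_select above 0.26 rad and value of joint gear_shift between -0.12 and 0.12 rad), for 0.1 s.
2. the lever is fully forward in the third slot (value of joint gear_select above 0.26 rad and value of joint gear_shift above 0.32 rad), for 0.2 s.
At the end, for the whole second after the job is handed in: The lever stands at rest in the third slot: gear_select above 0.26 rad and gear_shift above 0.32 rad (knob within about 6 mm of its forward stop), bystanders at rest (all of step 2 and velocity of joint gear_shift between -0.05 and 0.05 rad/s and linear speed of each of bench_pin, jar, hammer below 0.02 m/s); the robot touches nothing.
It fails at once if the lever slips into the fourth slot (gear_select above 0.2 and gear_shift below -0.2 rad) (value of joint gear_select above 0.2 rad and value of joint gear_shift below -0.2 rad).
It fails at once if the lever or mill is gripped or shoved hard (fingers press on it with more than 30 N in all) (contact force between the fingers and mill above 30 N).
It fails at once if the bench pin is lifted or moved by more than 20 mm (distance of bench_pin from where it was at the start of the episode above 0.02 m).
It fails at once if the jar is lifted or moved by more than 20 mm (distance of jar from where it was at the start of the episode above 0.02 m).
It fails at once if the hammer is lifted or moved by more than 20 mm (distance of hammer from where it was at the start of the episode above 0.02 m).
It also fails if it takes over 69 s, if anything falls off the work surface, if the arm or the gripper's body presses on something with over 40 N, if the wrist force passes 120 N, or if a joint passes its speed limit or range.

ROBOT

A 6-joint arm with a two-finger parallel gripper is mounted at the origin on the work surface. World frame = base frame: x ahead of the robot, y to its left, z up, the work surface at z = 0. Lengths are in mm, angles in rad, forces in N, time in s.
With the tool pointing down it reaches from about 325 to 1000 mm from the base axis. Payload 5.1 kg.
Tool frame: the origin (TCP) lies at the very end of the fingers, on their centre line; the grasp point (between the pads) lies 19 mm behind it; x points along the fingers, y is the direction in which the jaws open and shut, and the axes are right-handed (so a half turn about x gives the same grasp; the last joint's range is limited). The gripper opens to 85 mm and grips with 20 to 120 N. Pads are 22 mm wide; open, the fingers measure 114 mm over their backs; the gripper's body (76 mm by 85 mm) begins 54 mm behind the grasp point. The pads swing forward as they close: fully open they stand 13 mm farther back than shut.
Start: joints at [1.109, 0.124, 1.65, -0, 1.367, -0.083], TCP at [240.393, 603.9, 231.322] pointing down, gripper open.
Joint ranges: [-2.61, 2.61], [-1.02, 2.33], [0.03, 2.71], [-1.35, 4.49], [0.32, 2.68], [-2.91, 2.91]. Speed limits (rad/s): [2.57, 2.57, 3.14, 3.14, 3.14, 3.14].

INTERFACE

Orientations are given as a 3x3 rotation matrix whose columns are the frame's x, y, z axes.
In Python, from workcell import robot gives the robot as it stands. The module is installed in compiled form; this text tells all that it offers.
- The arm moves only by the shell command python3 -m jog 'ROWS'. ROWS is JSON, a list of rows, each a list of 5 numbers: the opening in per cent of the stroke, from 0 (shut) to 100 (fully open), then the shift along the tool's x, y, z in units of 50 mm (1.0 is 50 mm), then the turn about the tool's x in units of 6 degrees (1.0 is 6 degrees). In form: [[claw, dx, dy, dz, spin], ...]. A call has 1 to 8 rows; each row shifts and turns the commanded pose from where the row before left it, along the tool's axes as they then stand; what a row does not reach is not made up. A row lasts 1/10 s, in which the tool goes at most 50 mm and 8.59 degrees, less where a joint would pass 70% of its speed; a pose out of reach is approached as far as the arm can. A call is refused whole if a number of a shift passes 1 or a number of a turn 1, either way. A call with a gripper value outside its range is refused whole. The fingers move at their own pace and stop on an object; the grip force is fixed at half the most. Time passes only in rows, so rows that do not move let the fingers close. It gives the time, the measured TCP pose, the force and the opening at its end, in the units of the state.
- robot.sense(): the state, without advancing time (a new reading comes with each control period).
- robot.camera(name): name is "scene" or "side" or "wrist"; returns the picture (400x640x3 uint8, blue, green, red); there is no depth.
- robot.calibration(name): a dict with "camera_matrix" (3x3 intrinsics, pixels), "rvec" (rotation vector, rad) and "tvec" (3), from world to camera coordinates, as OpenCV has them. Camera axes: x right, y down, z forward; pixel columns grow to the right and rows downward; lengths in mm; the calibration is good to about 2 mm. A picture is of the moment at which its call begins: read the wrist's pose just before it. calibration takes no time and is no camera call; for the wrist camera it gives the pose at the moment of the call.
- robot.close_job(): hands the job in, once; it reports no verdict.
The state is a dict: "time": time; "q": joint angles; "joint_velocities": joint speeds; "effort": joint torques, N m; "eef_pos": TCP position; "ee_rot": TCP orientation; "contact_force": force on the tool from outside, world axes, zero at the start; "wrist_torque": the same for the moment, N m; "opening": opening from 0.0 (shut) to 1.0 (fully open).
Only numpy, scipy, OpenCV 4.12 (cv2) and the standard library are available. Lean on these libraries where they do the work, as an engineer would, in place of code of your own. Each camera call takes 0.05 s, during which the arm holds its last target.

## Working session

There is one attempt and no reset: what is moved stays moved. The work goes in short steps, Python scripts to look and compute and a shell command to move; the robot and the scene stay as the last step left them, time stands still between calls to the robot, and variables do not carry over. Pictures are saved under pics/ and viewed, and the job is handed in when it is done.

```bash
mkdir -p pics; python3 - <<'E'
from workcell import robot
import cv2,numpy as np
s=robot.sense();print(s['time'],s['eef_pos'],np.round(s['ee_rot'],3),s['opening'])
for n in ['scene','side']:
    cv2.imwrite(f'pics/{n}0.png',robot.camera(n))
    c=robot.calibration(n);print(n,c)
E
```

```text
0.0 [240.14245597 603.36435907 230.05978936] [[-0.001  0.37   0.929]
 [-0.002  0.929 -0.37 ]
 [-1.    -0.002 -0.   ]] 0.9962146935741601
scene {'camera_matrix': array([[497.96360472,   0.        , 321.42799188],
       [  0.        , 497.96360472, 200.16181088],
       [  0.        ,   0.        ,   1.        ]]), 'rvec': array([ 2.37263451,  1.05534702, -0.29498448]), 'tvec': array([-494.87412512, -246.43388876, 1338.67776434])}
side {'camera_matrix': array([[402.58343149,   0.        , 326.00087398],
       [  0.        , 402.58343149, 205.06869386],
       [  0.        ,   0.        ,   1.        ]]), 'rvec': array([ 2.20181239, -0.13225175,  0.04783624]), 'tvec': array([-565.0289838 ,  221.54517358,  729.84563365])}
```

View pics/scene0.png

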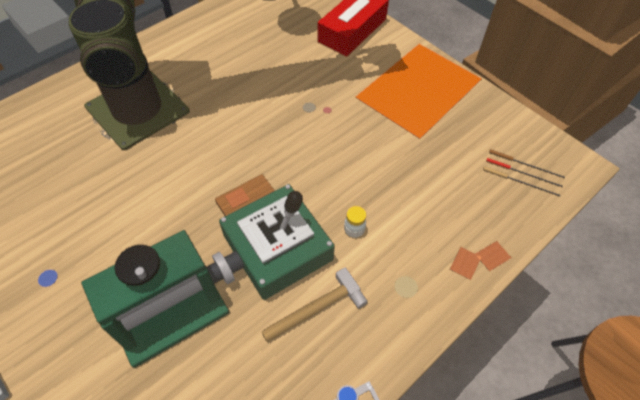

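View pics/side0.png

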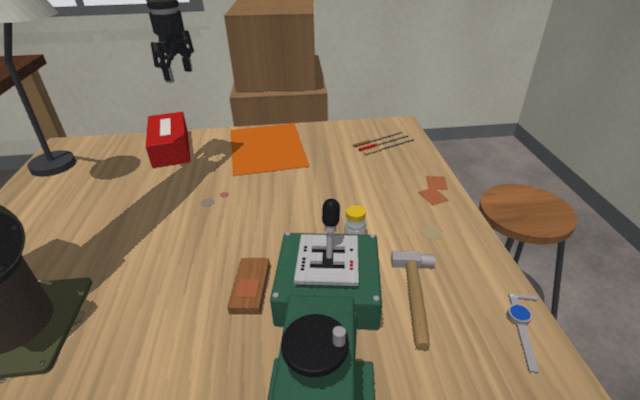

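```bash
cat > h.py <<'E'
import cv2,numpy as np
from workcell import robot
def cal(n):
    c=robot.calibration(n);R=cv2.Rodrigues(np.array(c['rvec'],float))[0];t=np.array(c['tvec'],float).ravel()
    return np.array(c['camera_matrix']),R,t
def ray(C,p):
    K,R,t=C;d=R.T@np.linalg.inv(K)@np.array([p[0],p[1],1.]);return -R.T@t,d/np.linalg.norm(d)
def onz(C,p,z):
    o,d=ray(C,p);return o+d*(z-o[2])/d[2]
def tri(A,B):
    (o1,d1),(o2,d2)=A,B
    s=np.linalg.lstsq(np.c_[d1,-d2],o2-o1,rcond=None)[0]
    a,b=o1+s[0]*d1,o2+s[1]*d2;return (a+b)/2,np.linalg.norm(a-b)
def proj(C,P):
    K,R,t=C;v=K@(R@np.asarray(P,float)+t);return v[:2]/v[2]
E
python3 - <<'E'
from h import *
a=cv2.imread('pics/scene0.png');b=cv2.imread('pics/side0.png')
A=cv2.resize(a[170:310,200:360],None,fx=5,fy=4.2 if 0 else 4,interpolation=cv2.INTER_CUBIC) if 0 else cv2.resize(a[170:310,200:360],None,fx=4,fy=4,interpolation=cv2.INTER_CUBIC)
B=cv2.resize(b[190:330,250:410],None,fx=4,fy=4,interpolation=cv2.INTER_CUBIC)
cv2.imwrite('pics/s1.png',A);cv2.imwrite('pics/d1.png',B)
for n,i,roi in(('scene',a,(170,310,200,360)),('side',b,(190,330,250,410))):
    y0,y1,x0,x1=roi;c=i[y0:y1,x0:x1].astype(int)
    m=((c.max(2)<60)).astype('uint8')
    k=cv2.connectedComponentsWithStats(m)
    for st,ce in zip(k[2][1:],k[3][1:]):
        if st[4]>15:print(n,'dark',st[:5]+[x0,y0,0,0,0],ce+[x0,y0])
    m=((c.min(2)>140)&(c.max(2)-c.min(2)<35)).astype('uint8')
    k=cv2.connectedComponentsWithStats(m);j=1+np.argmax(k[2][1:,4])
    cs=cv2.findContours((k[1]==j).astype('uint8'),0,2)[0]
    print(n,cv2.boxPoints(cv2.minAreaRect(cs[0]))+[x0,y0], cv2.approxPolyDP(cv2.convexHull(max(cs,key=len)),4,True)[:,0]+[x0,y0])
E
```

```text
scene dark [286 194  16  18 181] [293.04972376 203.37016575]
scene dark [277 214   5   8  17] [278.76470588 217.05882353]
scene dark [260 223  20  19 110] [269.13636364 231.23636364]
scene dark [201 267  21  21 137] [210.28467153 277.71532847]
scene dark [208 287  12  13  58] [213.48275862 292.39655172]
scene [[236.45282745 221.41509247]
 [290.45282745 191.41509247]
 [313.70754242 233.27358246]
 [259.70754242 263.27358246]] [[286 196]
 [313 233]
 [262 261]
 [237 222]]
side dark [323 199  16  27 388] [330.51804124 212.35824742]
side dark [311 249  33  19 208] [325.63942308 261.        ]
side dark [333 250  11   2  22] [338.  250.5]
side dark [297 285  12   2  23] [302.26086957 285.47826087]
side dark [310 285  12   3  21] [314.85714286 286.19047619]
side dark [323 286  18   2  31] [331.83870968 286.51612903]
side dark [342 286   8   3  17] [345.29411765 286.70588235]
side dark [286 314  56  16 623] [313.59069021 322.72070626]
side dark [354 319   4  11  33] [355.24242424 324.        ]
side [[293.95854187 280.86574554]
 [294.99259949 234.33316803]
 [358.02813721 235.73395538]
 [356.99407959 282.2665329 ]] [[301 235]
 [356 236]
 [357 282]
 [295 280]]
```

View pics/s1.png

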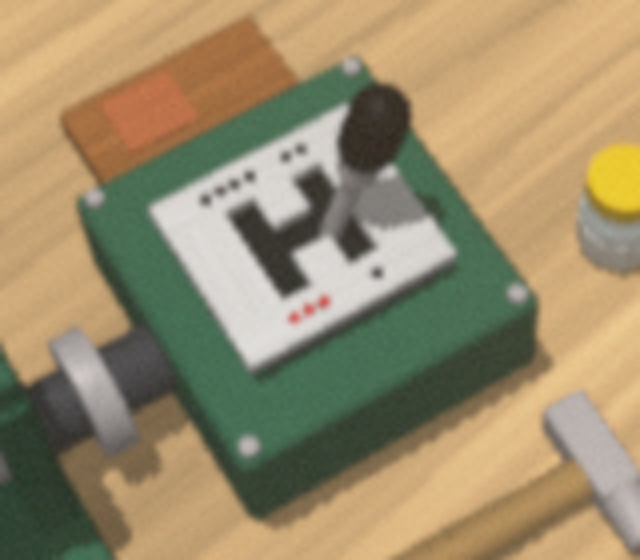

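View pics/d1.png

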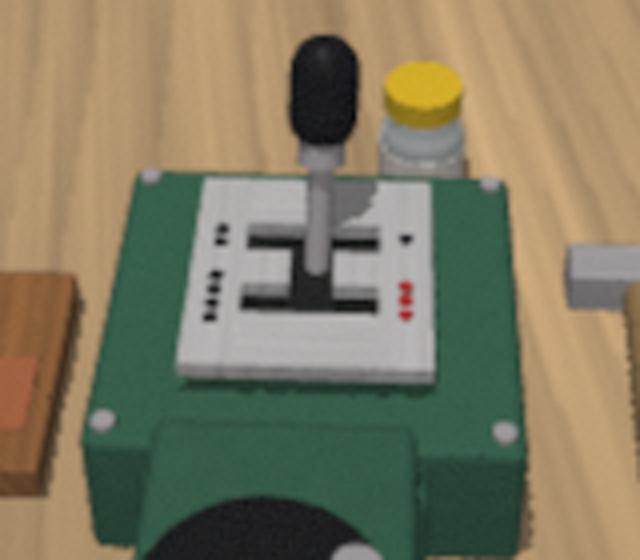

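```bash
python3 - <<'E'
from h import *
S=cal('scene');D=cal('side')
s=lambda u,v:(200+(u+.5)/4-.5,170+(v+.5)/4-.5)
d=lambda u,v:(250+(u+.5)/4-.5,190+(v+.5)/4-.5)
# corner: back-right(BR: -x,-y), back-left, fwd-left, fwd-right
sc=[s(150,209),s(457,254),s(255,364)]
P=[onz(S,p,92)[:2] for p in sc];print('scene BR,FL,FR',np.round(P,1),'c',(P[0]+P[1])/2)
dc=[d(178,371),d(205,179),d(432,182),d(434,373)]
Q=[onz(D,p,92)[:2] for p in dc];print('side BR BL FL FR',np.round(Q,1),'c',np.mean(Q,0))
for X in((P[0],P[2]),(Q[0],Q[3]),(Q[1],Q[2])):
    v=X[1]-X[0];print('len',np.linalg.norm(v),'yaw',np.arctan2(v[1],v[0]))
print('knob',tri(ray(S,(293.05,203.4)),ray(D,(330.5,212.4))))
k,_=tri(ray(S,s(374,128)),ray(D,d(323,90)));print(k)
for h in((s(375,275)),):pass
g=(np.mean(Q,0)+(P[0]+P[1])/2)/2
for yaw in(0,.05,-.05):
    c,sn=np.cos(yaw),np.sin(yaw);v=k[:2]-g;print(yaw,c*v[0]+sn*v[1],-sn*v[0]+c*v[1])
E
```

```text
scene BR,FL,FR [[512.4 -37.5]
 [640.   64.6]
 [619.4 -52.7]] c [576.16861816  13.53938753]
side BR BL FL FR [[510.8 -40.6]
 [530.1  83.3]
 [639.4  66.9]
 [618.5 -55.3]] c [574.68280444  13.55924816]
len 108.07018673256636 yaw -0.14115718961751442
len 108.71064109584245 yaw -0.1361800822941459
len 110.54133537808247 yaw -0.14934435703869486
knob (array([587.29629803,  55.60251472, 159.17392278]), np.float64(5.0178117762746695))
[586.11922221  57.02226719 160.11125667]
0 10.693510908946337 43.472949348355456
0.05 12.85288869902365 42.88416668999112
-0.05 8.507404910669484 43.95307227362326
```

```bash
python3 -m jog '[[0,0,0,0,-1],[0,0,0,0,-1],[0,0,0,0,-0.2],[0,0,-0.5,0.5,0],[0,0,-0.5,0.5,0],[0,0,-0.5,0.5,0],[0,0,-0.5,0.5,0],[0,0,0,0,0]]'
cat > st.py <<'E'
from h import *
g=np.array([575.4,13.5]);yw=-0.15
s=robot.sense();c,n=np.cos(yw),np.sin(yw);v=s['eef_pos'][:2]-g
R=np.array(s['ee_rot'])
print('t',round(s['time'],2),'mill xyz',np.round([c*v[0]+n*v[1],-n*v[0]+c*v[1],s['eef_pos'][2]],1),'F',np.round(s['contact_force'],1),'open',round(s['opening'],3),'toolz yaw',round(np.arctan2(R[1,2],R[0,2]),3))
E
python3 st.py
```

```text
time: 0.9
eef_pos: [326.3, 487.6, 231.0]
ee_rot: [[0.0, 0.153, 0.988], [-0.001, 0.988, -0.153], [-1.0, -0.001, 0.001]]
contact_force: [-0.3, 0.5, 0.1]
opening: 0.002
t 0.9 mill xyz [-317.1  431.6  231. ] F [-0.3  0.5  0.1] open 0.002 toolz yaw -0.154
```

```bash
python3 -m jog '[[0,0,-0.6,0.6,0],[0,0,-0.6,0.6,0],[0,0,-0.6,0.6,0],[0,0,-0.6,0.6,0],[0,0,-0.6,0.6,0],[0,0,-0.6,0.6,0],[0,0,-0.6,0.6,0],[0,0,0,0,0]]' >/dev/null; python3 st.py
python3 -m jog '[[0,0,-0.6,0.6,0],[0,0,-0.6,0.6,0],[0,0,-0.6,0.6,0],[0,0,-0.3,0.3,0],[0,0,0,0,0],[0,0,0,0,0]]'>/dev/null; python3 st.py
```

```text
t 1.7 mill xyz [-106.5  221.8  231.2] F [ 0.3  0.1 -0.7] open 0.002 toolz yaw -0.155
t 2.3 mill xyz [ -4.3 120.4 230.9] F [-0.3  0.3  0. ] open 0.001 toolz yaw -0.149
```

```bash
python3 -m jog '[[0,0.4,0,0.16,0],[0,0.4,0,0,0],[0,0.4,0,0,0],[0,0.44,0,0,0],[0,0,0,0,0],[0,0,0,0,0]]'>/dev/null; python3 st.py
python3 - <<'E'
from h import *
a=robot.camera('scene');b=robot.camera('side')
o=[cv2.resize(a[120:300,200:400],None,fx=3,fy=3,interpolation=cv2.INTER_CUBIC),cv2.resize(b[130:310,230:430],None,fx=3,fy=3,interpolation=cv2.INTER_CUBIC)]
cv2.imwrite('pics/s2.png',o[0]);cv2.imwrite('pics/d2.png',o[1])
E
```

```text
t 2.9 mill xyz [  3.2 120.6 149.3] F [0.2 1.1 0.2] open -0.001 toolz yaw -0.147
```

View pics/s2.png

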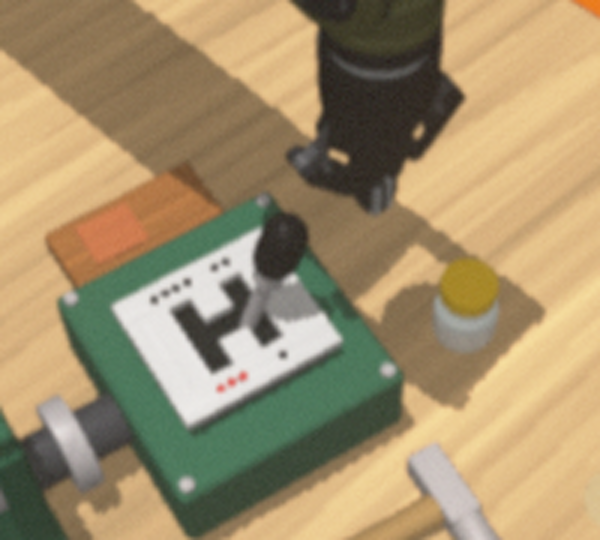

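View pics/d2.png

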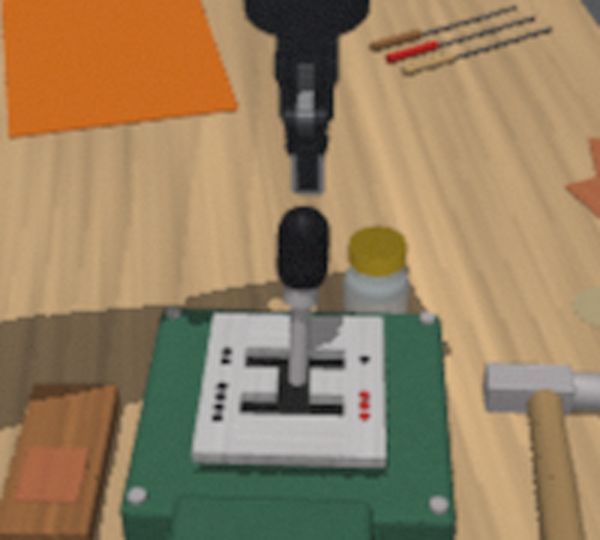

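```bash
python3 - <<'E'
from h import *
S=cal('scene');g=np.array([575.4,13.5,0]);yw=-.15
M=np.array([[np.cos(yw),-np.sin(yw),0],[np.sin(yw),np.cos(yw),0],[0,0,1]])
for n,p in(('knuckle',(300,162)),('kn2',(293,155)),('knuck low',(318,188)),('tip',(378,210)),('tipR',(362,200)),('tipL',(392,205)),('knobtop',(292,218))):
    o,d=ray(S,(200+p[0]/3,120+p[1]/3));o=M.T@(o-g);d=M.T@d
    for x in(3,):print(n,np.round(o+d*(x-o[0])/d[0],1))
E
```

```text
knuckle [  3.   63.8 236.7]
kn2 [  3.   59.  247.7]
knuck low [  3.   76.6 198.1]
tip [  3.  125.3 133.1]
tipR [  3.  111.5 156.4]
tipL [  3.  137.2 129.7]
knobtop [  3.   56.  179.8]
```

```bash
python3 -m jog '[[0,-0.08,-0.3,0,0],[0,0,-0.3,0,0],[0,0,-0.1,0,0],[0,0,-0.1,0,0],[0,0,-0.1,0,0],[0,0,0,0,0]]'>/dev/null; python3 st.py
python3 -m jog '[[0,0,-0.1,0,0],[0,0,-0.1,0,0],[0,0,0,0,0]]'>/dev/null; python3 st.py
python3 -m jog '[[0,0,-0.1,0,0],[0,0,-0.1,0,0],[0,0,0,0,0]]'>/dev/null; python3 st.py
python3 - <<'E'
from h import *
a=robot.camera('scene');b=robot.camera('side')
cv2.imwrite('pics/c3.png',np.hstack([cv2.resize(x,None,fx=2,fy=2,interpolation=cv2.INTER_CUBIC) for x in(a[110:310,200:400],b[130:330,230:430])]))
E
```

```text
t 3.6 mill xyz [  4.5  73.9 153.6] F [0.4 0.2 0.8] open -0.002 toolz yaw -0.149
t 3.9 mill xyz [  4.3  63.9 153.3] F [0.7 1.1 1.2] open 0.001 toolz yaw -0.149
t 4.2 mill xyz [  4.2  53.6 153.1] F [0.7 0.2 0.9] open 0.001 toolz yaw -0.149
```

View pics/c3.png

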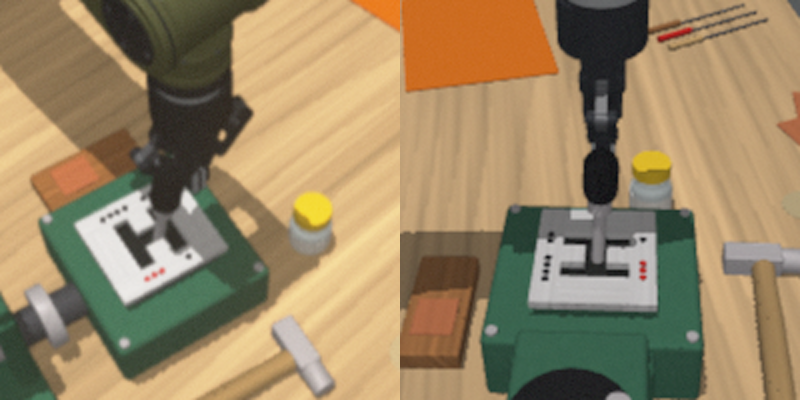

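```bash
for i in 1 ; do python3 -m jog '[[0,0,-0.1,0,0],[0,0,-0.1,0,0],[0,0,0,0,0]]'>/dev/null; python3 st.py; done
python3 - <<'E'
from h import *
a=robot.camera('scene');b=robot.camera('side')
cv2.imwrite('pics/c4.png',np.hstack([cv2.resize(x,None,fx=4,fy=4,interpolation=cv2.INTER_CUBIC) for x in(a[150:270,210:310],b[190:310,280:380])]))
E
```

```text
t 4.6 mill xyz [  4.3  43.7 153.3] F [-0.   0.3  0. ] open 0.002 toolz yaw -0.149
```

View pics/c4.png

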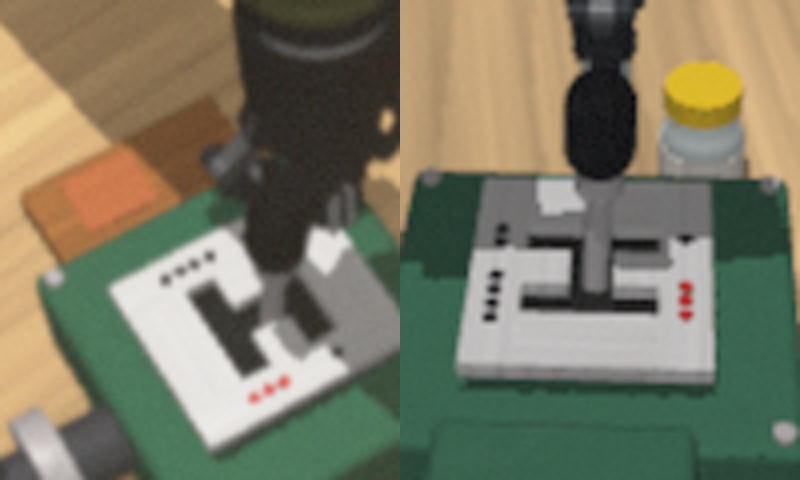

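```bash
python3 -m jog '[[0,0,-0.1,0,0],[0,0,-0.1,0,0],[0,0,0,0,0]]'>/dev/null; python3 st.py
python3 -m jog '[[0,0,-0.1,0,0],[0,0,-0.1,0,0],[0,0,0,0,0]]'>/dev/null; python3 st.py
python3 -m jog '[[0,0,-0.1,0,0],[0,0,-0.1,0,0],[0,0,0,0,0]]'>/dev/null; python3 st.py
python3 -m jog '[[0,0,-0.1,0,0],[0,0,-0.1,0,0],[0,0,0,0,0]]'>/dev/null; python3 st.py
python3 - <<'E'
from h import *
a=robot.camera('scene');b=robot.camera('side')
cv2.imwrite('pics/c5.png',np.hstack([cv2.resize(x,None,fx=4,fy=4,interpolation=cv2.INTER_CUBIC) for x in(a[150:270,210:310],b[190:310,280:380])]))
E
```

```text
t 5.0 mill xyz [  4.3  33.7 153.3] F [0.5 1.5 0.8] open -0.001 toolz yaw -0.149
t 5.3 mill xyz [  4.3  23.6 153.3] F [-0.   0.3 -0.3] open 0.002 toolz yaw -0.149
t 5.6 mill xyz [  4.3  13.6 153.2] F [-0.4  0.1  0. ] open 0.004 toolz yaw -0.149
t 5.9 mill xyz [  4.1   3.6 152.9] F [-0.3  0.1  0.1] open 0.001 toolz yaw -0.149
```

View pics/c5.png

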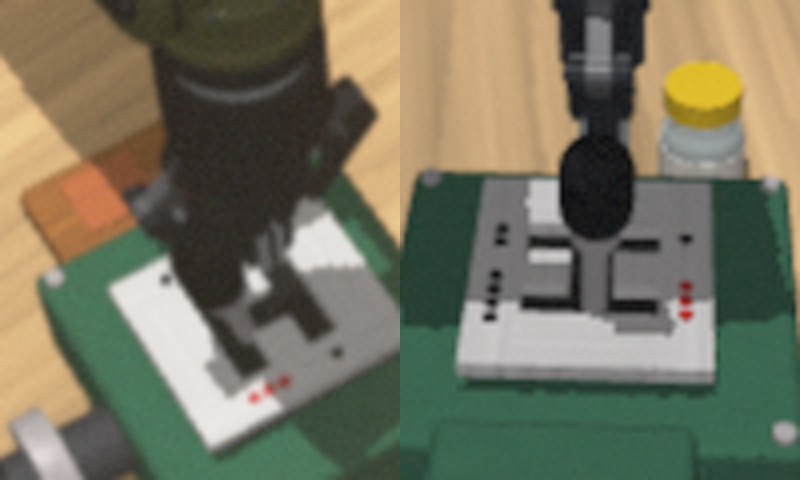

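```bash
python3 -m jog '[[0,0,-0.08,0,0],[0,0,0,0,0]]'>/dev/null; python3 st.py
python3 -m jog '[[0,0,-0.06,0,0],[0,0,0,0,0]]'>/dev/null; python3 st.py
python3 -m jog '[[0,0,-0.06,0,0],[0,0,0,0,0]]'>/dev/null; python3 st.py
python3 - <<'E'
from h import *
a=robot.camera('scene');b=robot.camera('side')
cv2.imwrite('pics/c6.png',np.hstack([cv2.resize(x,None,fx=4,fy=4,interpolation=cv2.INTER_CUBIC) for x in(a[150:270,210:310],b[190:310,280:380])]))
E
```

```text
t 6.2 mill xyz [4.300e+00 1.000e-01 1.532e+02] F [0.4 0.7 0.3] open -0.004 toolz yaw -0.149
t 6.4 mill xyz [  4.3  -2.9 153.2] F [ 0.5  0.6 -0.1] open 0.003 toolz yaw -0.149
t 6.6 mill xyz [  4.4  -5.9 153.3] F [-0.5  0.5 -0.3] open -0.0 toolz yaw -0.149
```

View pics/c6.png

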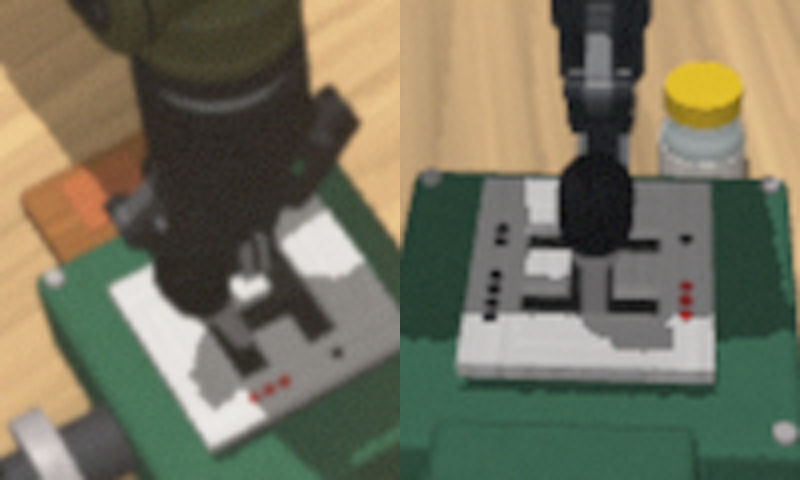

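```bash
python3 - <<'E'
from h import *
S=cal('scene');D=cal('side');g=np.array([575.4,13.5,0]);yw=-.15
M=np.array([[np.cos(yw),-np.sin(yw),0],[np.sin(yw),np.cos(yw),0],[0,0,1]])
p=(280+(596-400)/4,190+204/4)
for z in(155,159,163):print(M.T@(onz(D,p,z)-g))
E
python3 -m jog '[[0,0,-0.06,0,0],[0,0,0,0,0]]'>/dev/null; python3 st.py
python3 -m jog '[[0,0,-0.06,0,0],[0,0,0,0,0]]'>/dev/null; python3 st.py
```

```text
[  3.0433004  -27.26008913 155.        ]
[  3.22082947 -31.78348471 159.        ]
[  3.39835854 -36.30688029 163.        ]
t 6.9 mill xyz [  4.4  -8.9 153.3] F [0.5 0.8 0.3] open -0.002 toolz yaw -0.149
t 7.1 mill xyz [  4.4 -12.  153.3] F [ 0.1  1.5 -0.7] open -0.0 toolz yaw -0.149
```

```bash
python3 -m jog '[[0,0,-0.05,0,0],[0,0,0,0,0]]'>/dev/null; python3 st.py
python3 -m jog '[[0,0,-0.04,0,0],[0,0,0,0,0]]'>/dev/null; python3 st.py
python3 - <<'E'
from h import *
a=robot.camera('scene');b=robot.camera('side')
cv2.imwrite('pics/c7.png',np.hstack([cv2.resize(x,None,fx=4,fy=4,interpolation=cv2.INTER_CUBIC) for x in(a[150:270,210:310],b[190:310,280:380])]))
E
```

```text
t 7.3 mill xyz [  4.4 -14.4 153.3] F [ 0.7  0.1 -0.5] open -0.003 toolz yaw -0.149
t 7.5 mill xyz [  4.4 -16.3 153.3] F [ 0.8  0.3 -0.7] open -0.0 toolz yaw -0.149
```

View pics/c7.png

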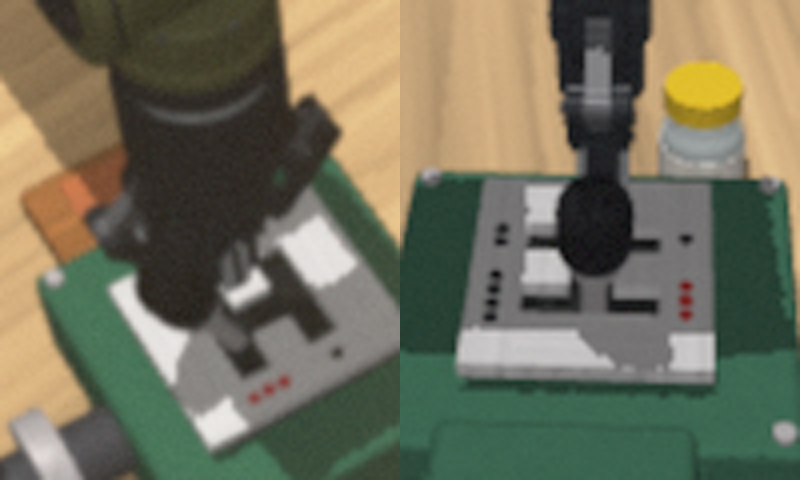

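```bash
python3 - <<'E'
from h import *
D=cal('side');g=np.array([575.4,13.5,0]);yw=-.15
M=np.array([[np.cos(yw),-np.sin(yw),0],[np.sin(yw),np.cos(yw),0],[0,0,1]])
b=cv2.imread('pics/c7.png')[:,400:]
m=(b.max(2)<45).astype('uint8');k=cv2.connectedComponentsWithStats(m[165:280,150:240])
print(k[2][1:])
for v in(222,226):print([np.round(M.T@(onz(D,(280+595/4-100,190+v/4),z)-g),1) for z in(155,159)])
E
python3 -m jog '[[0,0,-0.04,0,0],[0,0,0,0,0]]'>/dev/null; python3 st.py
```

```text
[[   0    0   90  111 6550]]
[array([  3. , -38.4, 155. ]), array([  3.2, -42.9, 159. ])]
[array([  3.1, -40.9, 155. ]), array([  3.2, -45.3, 159. ])]
t 7.8 mill xyz [  4.4 -18.3 153.3] F [ 0.4  2.1 -0.1] open 0.002 toolz yaw -0.149
```

```bash
python3 -m jog '[[0,0,0.1,0,0],[0,0,0.4,0,0],[0,0,0.3,0,0],[0,0,0,-0.5,0],[0,0,0,-0.6,0],[0,0,0,0,0]]'>/dev/null; python3 st.py
python3 -m jog '[[0,0.2,-0.4,0,0],[0,0,-0.4,0,0],[0,0,-0.5,0,0],[0,0,0,0,0],[0,0,0,0,0]]'>/dev/null; python3 st.py
python3 - <<'E'
from h import *
a=robot.camera('scene');b=robot.camera('side')
cv2.imwrite('pics/c8.png',np.hstack([cv2.resize(x,None,fx=4,fy=4,interpolation=cv2.INTER_CUBIC) for x in(a[150:270,210:310],b[190:310,280:380])]))
E
```

```text
t 8.4 mill xyz [-53.5  22.4 152.4] F [-0.7  0.7 -0.6] open -0.002 toolz yaw -0.147
t 8.9 mill xyz [-50.  -43.2 143.6] F [-0.  -0.3 -0.4] open -0.001 toolz yaw -0.149
```

View pics/c8.png

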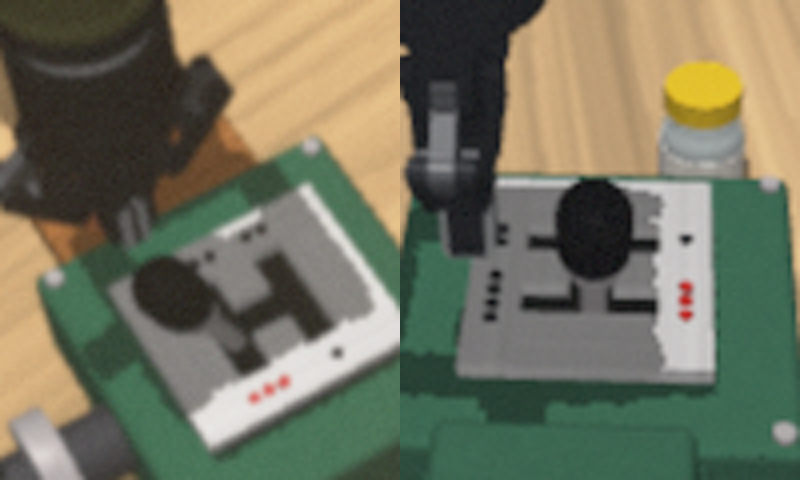

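```bash
python3 -m jog '[[0,0,0,0.3,0],[0,0,0,0.1,0],[0,0,0,0.1,0],[0,0,0,0.1,0],[0,0,0,0.1,0],[0,0,0,0,0]]'>/dev/null; python3 st.py
python3 -m jog '[[0,0,0,0.1,0],[0,0,0,0.1,0],[0,0,0,0.1,0],[0,0,0,0,0]]'>/dev/null; python3 st.py
python3 - <<'E'
from h import *
a=robot.camera('scene');b=robot.camera('side')
cv2.imwrite('pics/c9.png',np.hstack([cv2.resize(x,None,fx=4,fy=4,interpolation=cv2.INTER_CUBIC) for x in(a[150:270,210:310],b[190:310,280:380])]))
E
```

```text
t 9.6 mill xyz [-15.3 -43.  143.3] F [-0.5  0.5  0. ] open -0.0 toolz yaw -0.148
t 10.0 mill xyz [ -0.2 -43.2 142.9] F [-0.5 -0.1 -0.7] open -0.002 toolz yaw -0.148
```

View pics/c9.png

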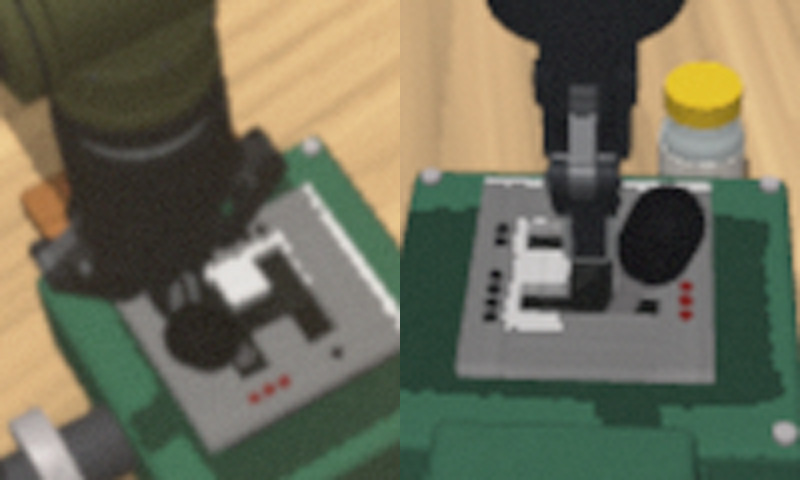

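```bash
python3 -m jog '[[0,0,0,0.1,0],[0,0,0,0.1,0],[0,0,0,0,0]]'>/dev/null; python3 st.py
python3 -m jog '[[0,0,0,0.06,0],[0,0,0,0,0]]'>/dev/null; python3 st.py
python3 -m jog '[[0,0,0,0.06,0],[0,0,0,0,0]]'>/dev/null; python3 st.py
python3 - <<'E'
from h import *
a=robot.camera('scene');b=robot.camera('side')
cv2.imwrite('pics/c10.png',np.hstack([cv2.resize(x,None,fx=4,fy=4,interpolation=cv2.INTER_CUBIC) for x in(a[150:270,210:310],b[190:310,280:380])]))
E
```

```text
t 10.4 mill xyz [ 10.1 -43.2 143.4] F [-1.5  0.7 -0.3] open -0.0 toolz yaw -0.148
t 10.6 mill xyz [ 12.8 -43.1 143.4] F [-1.3 -0.9  0.5] open -0.003 toolz yaw -0.148
t 10.8 mill xyz [ 15.7 -43.1 143.4] F [-1.7 -0.1  0.4] open 0.001 toolz yaw -0.148
```

View pics/c10.png

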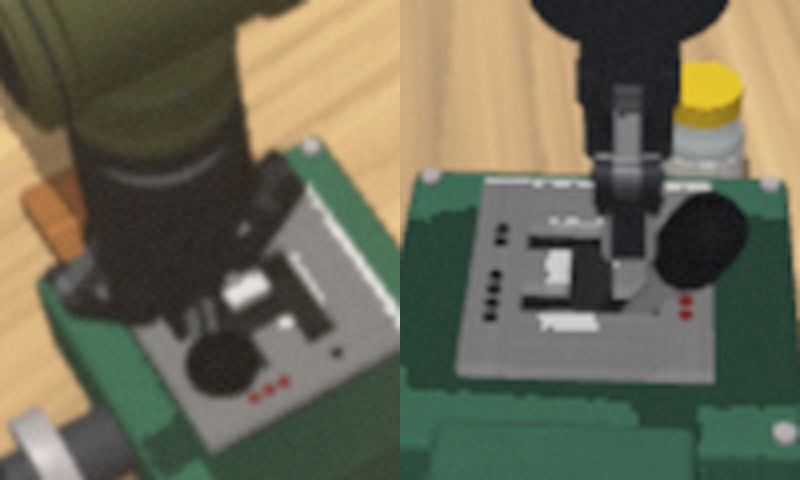

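```bash
python3 -m jog '[[0,0,0,0.04,0],[0,0,0,0,0]]'>/dev/null; python3 st.py
python3 -m jog '[[0,0,0,0.04,0],[0,0,0,0,0]]'>/dev/null; python3 st.py
python3 - <<'E'
from h import *
D=cal('side');g=np.array([575.4,13.5,0]);yw=-.15
M=np.array([[np.cos(yw),-np.sin(yw),0],[np.sin(yw),np.cos(yw),0],[0,0,1]])
print([np.round(M.T@(onz(D,(280+702/4-100,190+242/4),z)-g),1) for z in(150,155)])
E
```

```text
t 11.1 mill xyz [ 17.1 -43.  143.2] F [-3.6 -0.2  0.3] open 0.003 toolz yaw -0.148
t 11.3 mill xyz [ 18.  -43.  142.8] F [-6.8  1.1  1.9] open 0.001 toolz yaw -0.148
[array([ 47.1, -44.2, 150. ]), array([ 46.9, -49.6, 155. ])]
```

```bash
python3 -m jog '[[0,0,0,0.03,0],[0,0,0,0,0],[0,0,0,0,0],[0,0,0,0,0]]'>/dev/null; python3 st.py
python3 -m jog '[[0,0,0,-0.1,0],[0,0,0,-0.4,0],[0,0,0,-0.6,0],[0,-0.4,0,-0.6,0],[0,-0.6,0,-0.6,0],[0,-0.6,0,0,0],[0,0,0,0,0],[0,0,0,0,0]]'>/dev/null; python3 st.py
python3 - <<'E'
from h import *
a=robot.camera('scene');b=robot.camera('side')
cv2.imwrite('pics/c11.png',np.hstack([cv2.resize(x,None,fx=4,fy=4,interpolation=cv2.INTER_CUBIC) for x in(a[150:270,210:310],b[190:310,280:380])]))
cv2.imwrite('pics/full11.png',a)
E
```

```text
t 11.7 mill xyz [ 18.6 -43.  142.7] F [-10.3   2.    2.8] open 0.002 toolz yaw -0.148
t 12.5 mill xyz [-92.9 -43.3 225. ] F [-0.1  0.4 -0.1] open -0.0 toolz yaw -0.148
```

View pics/c11.png

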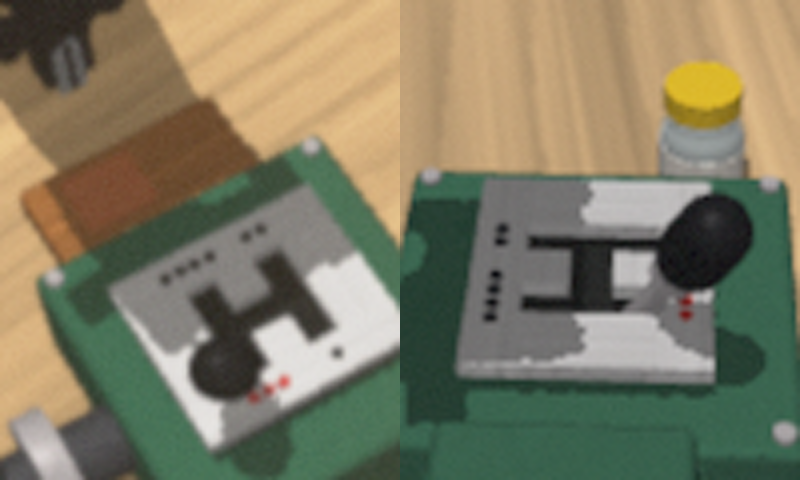

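View pics/full11.png

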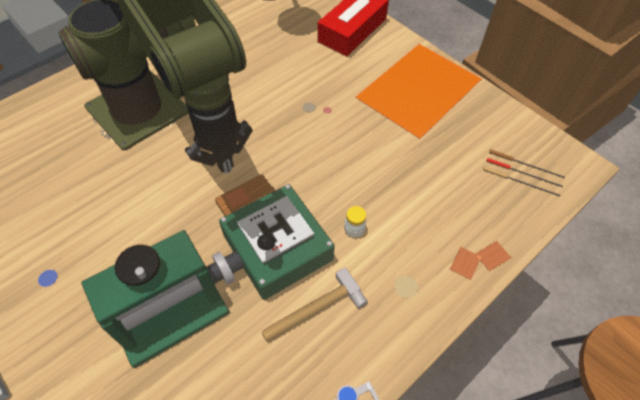

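```bash
python3 - <<'E'
from h import *
S=cal('scene');D=cal('side');g=np.array([575.4,13.5,0]);yw=-.15
M=np.array([[np.cos(yw),-np.sin(yw),0],[np.sin(yw),np.cos(yw),0],[0,0,1]])
P,e=tri(ray(S,(210+228/4,150+368/4)),ray(D,(280+706/4-100,190+241/4)))
print(np.round(M.T@(P-g),1),e)
E
```

```text
[ 49.2 -42.8 148.9] 0.9216313168347399
```

```bash
python3 -c "
from workcell import robot
print(robot.close_job())"; python3 st.py
```

```text
the job is handed in; nothing more can be done
None
the job is handed in; nothing more can be done
```

The lever is in third, fully forward. With the fingers shut, I pushed the knob sideways along the cross channel into the right lane. I then went behind it, pushed it forward until it met its stop, and backed off and up. No gripping was involved, and I handed the job in shortly after 12.5 s of the 69 s allowed.

- **Lever position:** the last two-view measurement puts the knob at x = 49.2, y = -42.8, z = 148.9 mm in the mill's frame. The task gives about 49 and -43 for third, and the two camera rays agreed to 0.9 mm.
- **Forces:** the highest contact force I read was about 10.9 N, at the stop, against the 30 N limit. Readings were taken only at the end of each move, so a brief higher peak would not show.
- **Starting position:** I measured the lever already level with the cross channel (knob about 4 mm forward), so I did not push it level first. The cross-channel push met no resistance.
- **Robot and bystanders:** the tool finished about 140 mm behind the knob and 76 mm above it, with no contact force reading. By eye, the bench pin, jar and hammer look the same in the first and last pictures; I did not measure them.

None of these checks failed or disagreed. The hand-in reported no verdict.

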